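Make up two power-supply build kits on the lab bench

ROBOT

A 6-joint arm with a two-finger parallel gripper is mounted at the origin on the work surface. World frame = base frame: x ahead of the robot, y to its left, z up, the work surface at z = 0. Lengths are in m, angles in degrees, forces in N, time in s.
With the tool pointing down it reaches from about 0.375 to 0.9 m from the base axis. Payload 3.1 kg.
Tool frame: the origin (TCP) lies midway between the tips of the shut fingers; the grasp point (between the pads) lies bot.hold_point_z behind it (bot.hold_point_z is the distance from the TCP to the grasp point, in m); z points along the fingers, y is the direction in which the jaws open and shut (so a half turn about z gives the same grasp; the last joint's range is limited). The gripper opens to 87 mm and grips with 3 to 60 N. Pads are 19 mm wide; open, the fingers measure 117 mm over their backs; the gripper's body (75 mm by 190 mm) begins 51 mm behind the grasp point.
Start: joints at [-76.633, 30.224, 82.088, -0, 67.689, -10.227], TCP at [0.25, -0.573, 0.223] pointing down, gripper open.
Joint ranges: [-176.69, 176.69], [-43.24, 126.21], [12.49, 139.97], [-82, 262], [0, 151.66], [-163.58, 163.58]. Speed limits (degrees/s): [159.86, 159.86, 180, 180, 180, 180].

INTERFACE

Orientations are given as a 3x3 rotation matrix whose columns are the frame's x, y, z axes.
In Python, from rig import bot, vision gives the robot as it stands.
- The arm moves only by the shell command python3 -m inch 'ROWS'. ROWS is JSON, a list of rows, each a list of 5 numbers: the finger opening in mm, from 0 to 87, then the shift along the tool's x, y, z in mm, then the turn about the tool's z in rad. In form: [[hand, dx, dy, dz, roll], ...]. A call has 1 to 8 rows; each row is the pose to reach, as a shift and turn from the pose measured when the call began, along the tool's axes at that moment; what a row does not reach only later rows make up. A row lasts 1/10 s, in which the tool goes at most 50 mm and 8.59 degrees, less where a joint would pass 70% of its speed; a pose out of reach is approached as far as the arm can. A call with a gripper value outside its range is refused whole. The fingers move at their own pace and stop on an object; the grip force is fixed at half the most. Time passes only in rows, so rows that repeat a pose let the fingers close. It gives the time, the measured TCP pose, the force and the opening at its end, in the units of the state.
- bot.read_state(): the state, without advancing time (a new reading comes with each control period).
- vision.capture(name): name is "scene" or "top" or "wrist"; returns (picture, depth): 400x640x3 uint8, red, green, blue; 400x640 float32, m along the optical axis (not along the pixel's ray), 0 where there is no reading.
- vision.camera_model(name): a dict with "intrinsics" (3x3 intrinsics, pixels), "camera_from_world" (4x4, takes a point from world to camera coordinates). Camera axes: x right, y down, z forward; pixel columns grow to the right and rows downward; lengths in m; the calibration is good to about 2 mm. The wrist camera is an equidistant fisheye: a pixel r from the principal point sees the ray r / f radians off the axis. A picture is of the moment at which its call begins: read the wrist's pose just before it. camera_model takes no time and is no camera call; for the wrist camera it gives the pose at the moment of the call.
- bot.hand_in(): hands the job in, once; it reports no verdict.
The state is a dict: "time_s": time; "joint_positions": joint angles; "qvel": joint speeds; "tau": joint torques, N m; "position": TCP position; "tcp_rot": TCP orientation; "force": force on the tool from outside, world axes, zero at the start; "moment": the same for the moment, N m; "opening": opening from 0.0 (shut) to 1.0 (fully open).
Only numpy, scipy, OpenCV 4.12 (cv2) and the standard library are available. Lean on these libraries where they do the work, as an engineer would, in place of code of your own. Each camera call takes 0.05 s, during which the arm holds its last target. There are 200 camera calls.

TASK

Make up two build kits from the loose parts on the bench mat. In the three-compartment tray put the transformer in the widest compartment, the finned heat sink in the middle-sized one and the larger can capacitor in the narrowest; in the two-compartment tray put the ring choke in the wider compartment and the smaller can capacitor in the narrower. Set every part right way up and flat on the floor of its compartment, and leave the terminal strip, the multimeter and the adapter box where they are.

Things in the scene. Friction and masses are not known exactly. Their poses are not given: they have to be found in the camera images.
- tray3: low grey kitting tray, fixed: three compartments in a row along its x. Outside 242 (x) by 112 (y) by 18 mm high; floor 3 mm, walls and dividers 4 mm thick, up to the rim. Compartments, each 104 mm deep in y, from -x to +x: 92 mm wide centred at x -71 mm, 74 at +16, 60 at +87. Origin: centre of underside, on the bench, z up; x points away from the robot within 0.35 rad; left or right of the mat.
- tray2: low grey kitting tray, fixed: two compartments in a row along its x. Outside 140 (x) by 112 (y) by 18 mm high; floor 3 mm, walls and dividers 4 mm thick, up to the rim. Compartments, each 104 mm deep in y, from -x to +x: 74 mm wide centred at x -29 mm, 54 at +39. Origin: centre of underside, on the bench, z up; x points away from the robot within 0.35 rad; left or right of the mat.
- transformer: small mains transformer: upright dark laminated steel block 48 (x) by 18 (y) mm, 42 mm high, copper coil bulging from both broad faces (30 mm in x, 38 overall in y, from 9 to 35 mm up), steel foot strap 64 (x) by 18 by 2 mm. 0.2 to 0.4 kg. Grip across the coil (y) or the core (x). Stands on the 3 mm bench mat at the start. Origin: centre of the underside; z up.
- heatsink: bare aluminium finned heat sink, fins up: 40 mm (x) by 50 mm (y, along the six fins) by 30 mm high, base 6 mm thick. About 0.09 kg. Stands on the 3 mm bench mat at the start. Origin: centre of the underside; z up.
- cap_large: the larger can capacitor: upright black cylinder, 42 mm diameter, 50 mm high, with an aluminium rim and two brass screw terminals on top standing 5 mm higher. About 0.1 kg. Stands on the 3 mm bench mat at the start. Origin: centre of the underside; z up.
- cap_small: the smaller can capacitor: same make, upright black cylinder, 30 mm diameter, 32 mm high, two brass screw terminals on top standing 5 mm higher. About 0.035 kg. Stands on the 3 mm bench mat at the start. Origin: centre of the underside; z up.
- choke: ring choke: doughnut-shaped coil wound with copper wire, lying flat, 48 mm across, 26 mm high, with a 16 mm hole that is not for gripping. About 0.12 kg. Stands on the 3 mm bench mat at the start. Origin: centre of the underside; z up.
- terminal_strip: spare screw-terminal strip, black with two rows of five steel screws between barriers, 22 mm (x) by 58 mm (y) by 16 mm high; stays where it is. Stands on the 3 mm bench mat at the start. Origin: centre of the underside; z up.
- multimeter: hand-held multimeter lying face up on the bench beyond one of the trays, 84 mm (x) by 169 mm (y) by 45 mm high with its dial; bystander. Origin: centre of the underside; z up.
- adapter_box: grey interface box with a plain yellow patch on top, on the bench beyond the other tray, 58 mm (x) by 90 mm (y) by 27 mm high; bystander. Origin: centre of the underside; z up.
There are look-alikes about, which are no part of the job. What is shaped like the choke but turquoise is not meant.

How it is judged (in metres and radians):
At the end, for the whole second after the job is handed in: Each part is in its own compartment: centre at least 12 mm from the compartment walls, underside within 4 mm of the floor, upright within 7 degrees, at rest. Terminal strip, multimeter and adapter box are within 15 mm of where they began (x of transformer in the frame of tray3 between -0.105 and -0.037 m and y of transformer in the frame of tray3 between -0.04 and 0.04 m and z of transformer in the frame of tray3 between 0 and 0.007 m and angle between each of transformer, heatsink, cap_large, choke, cap_small's own z axis and vertical below 0.12 rad and linear speed of each of transformer, heatsink, cap_large, choke, cap_small below 0.02 m/s and angular speed of each of transformer, heatsink, cap_large, choke, cap_small below 0.3 rad/s and x of heatsink in the frame of tray3 between -0.009 and 0.041 m and y of heatsink in the frame of tray3 between -0.04 and 0.04 m and z of heatsink in the frame of tray3 between 0 and 0.007 m and x of cap_large in the frame of tray3 between 0.069 and 0.105 m and y of cap_large in the frame of tray3 between -0.04 and 0.04 m and z of cap_large in the frame of tray3 between 0 and 0.007 m and x of choke in the frame of tray2 between -0.054 and -0.004 m and y of choke in the frame of tray2 between -0.04 and 0.04 m and z of choke in the frame of tray2 between 0 and 0.007 m and x of cap_small in the frame of tray2 between 0.024 and 0.054 m and y of cap_small in the frame of tray2 between -0.04 and 0.04 m and z of cap_small in the frame of tray2 between 0 and 0.007 m and distance of each of terminal_strip, multimeter, adapter_box from where it was at the start of the episode below 0.015 m); the robot touches nothing.
It fails at once if the spare terminal strip is pushed or carried away (distance of terminal_strip from where it was at the start of the episode above 0.015 m).
It fails at once if the multimeter is pushed or carried away (distance of multimeter from where it was at the start of the episode above 0.015 m).
It fails at once if the adapter box is pushed or carried away (distance of adapter_box from where it was at the start of the episode above 0.015 m).
It also fails if it takes over 115 s, if anything falls off the work surface, if the arm or the gripper's body presses on something with over 40 N, if the wrist force passes 120 N, or if a joint passes its speed limit or range.

## Working session

There is one attempt and no reset: what is moved stays moved. The work goes in short steps, Python scripts to look and compute and a shell command to move; the robot and the scene stay as the last step left them, time stands still between calls to the robot, and variables do not carry over. Pictures are saved under pics/ and viewed, about 12 in all and at most 16, crops included, and the job is handed in when it is done.

```bash
mkdir -p pics; python3 - <<'E'
from rig import bot, vision
import cv2,numpy as np
s=bot.read_state();print(s['time_s'],s['position'],s['tcp_rot'],s['opening'],bot.hold_point_z)
for n in("scene","top"):
    p,d=vision.capture(n);cv2.imwrite(f"pics/{n}0.png",p[:,:,::-1]);np.save(f"pics/{n}0.npy",d)
    m=vision.camera_model(n);print(n,m["intrinsics"],m["camera_from_world"])
E
```

```text
0.0 [ 0.2499983  -0.57204624  0.22161451] [[ 9.16402832e-01  4.00256920e-01 -4.96614346e-04]
 [ 4.00257076e-01 -9.16400695e-01  2.00966608e-03]
 [ 3.49285025e-04 -2.04043710e-03 -9.99997857e-01]] 1.0037301264461476 0.0187
scene [[405.25252702   0.         319.07172459]
 [  0.         405.25252702 195.97320882]
 [  0.           0.           1.        ]] [[-0.24678163  0.96904448  0.007185    0.12325181]
 [ 0.75645395  0.1972659  -0.62358927 -0.38927569]
 [-0.6057031  -0.14845525 -0.78171913  1.27357547]
 [ 0.          0.          0.          1.        ]]
top [[426.46109106   0.         316.76977262]
 [  0.         426.46109106 195.97975049]
 [  0.           0.           1.        ]] [[ 0.02548335 -0.99927342  0.02834146 -0.02686548]
 [-0.99423416 -0.02828838 -0.1034321   0.54845459]
 [ 0.10415868 -0.02554226 -0.99423265  0.91906102]
 [ 0.          0.          0.          1.        ]]
```

View pics/top0.png

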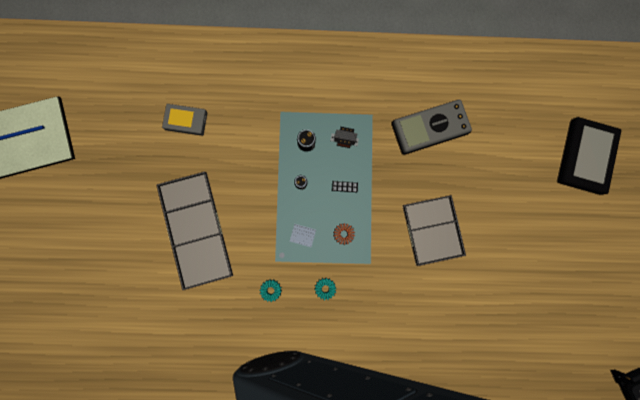

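View pics/scene0.png

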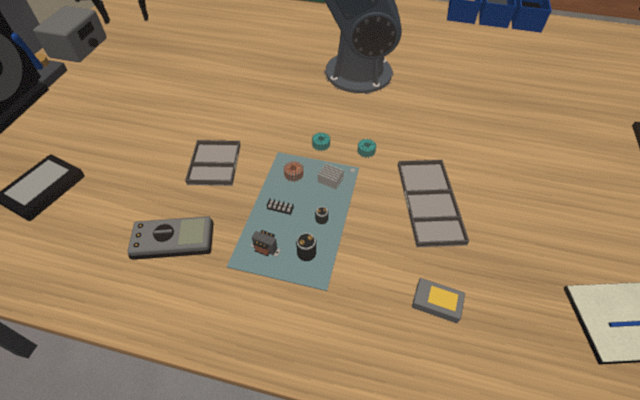

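The top view shows:
- **Parts:** large can (306,140), transformer (345,137), small can (301,182), heat sink (303,236) and copper choke (344,233).
- **Stays put:** terminal strip (345,186).
- **Trays:** tray3 at (195,230) and tray2 at (434,230).
- **Rings:** three look alike, at (344,233), (270,290) and (325,289). Only the first is copper, so it is the one meant.

Next I'll measure positions and check an enlarged crop.

```bash
cat > h.py <<'E'
from rig import bot, vision
import cv2,numpy as np
def world(n,d):
    m=vision.camera_model(n);K=m["intrinsics"];T=np.linalg.inv(m["camera_from_world"])
    v,u=np.mgrid[:d.shape[0],:d.shape[1]]
    c=np.stack([(u-K[0,2])/K[0,0]*d,(v-K[1,2])/K[1,1]*d,d,np.ones_like(d)],-1)
    return (c@T.T)[...,:3]
def pix2w(n,uv,z):
    m=vision.camera_model(n);K=m["intrinsics"];T=np.linalg.inv(m["camera_from_world"])
    r=T[:3,:3]@np.linalg.solve(K,[uv[0],uv[1],1]);o=T[:3,3];return o+r*(z-o[2])/r[2]
E
python3 - <<'E'
from h import *
p=cv2.imread("pics/top0.png");d=np.load("pics/top0.npy");W=world("top",d)
ok=d>0
def blob(name,box,zmin):
    u0,v0,u1,v1=box;w=W[v0:v1,u0:u1].reshape(-1,3);w=w[(d[v0:v1,u0:u1].ravel()>0)]
    g=w[w[:,2]>zmin];r=cv2.minAreaRect((g[:,:2]*1000).astype(np.float32))
    print(name,"n",len(g),"med",np.round(np.median(g,0),4),"zmax",g[:,2].max().round(3),"rect",np.round(r[0],1),np.round(r[1],1),round(r[2],1),"bg z",np.median(w[:,2]).round(4))
B=dict(cap_large=(288,122,326,158),trafo=(328,118,364,154),cap_small=(288,168,316,196),strip=(326,174,364,198),heatsink=(284,218,322,252),choke=(328,218,362,250))
for k,b in B.items():
    for z in (.012,.022): blob(k,b,z)
for k,b in dict(tray3=(150,165,240,295),tray2=(396,190,472,270)).items(): blob(k,b,.010)
blob("meter",(385,92,478,160),.012);blob("box",(156,98,214,140),.012)
c=cv2.resize(p[105:270,270:380],None,fx=3.6,fy=3.6,interpolation=cv2.INTER_CUBIC)
t3=cv2.resize(p[160:300,145:245],None,fx=4,fy=4,interpolation=cv2.INTER_CUBIC)
c=np.hstack([c[:560],t3[:560]]);cv2.imwrite("pics/crop1.png",c);print(c.shape)
E
```

```text
cap_large n 335 med [0.6703 0.0156 0.0532] zmax 0.062 rect [674.3  16. ] [40.3 40.2] 82.6 bg z 0.0049
cap_large n 319 med [0.6711 0.0157 0.0534] zmax 0.062 rect [674.3  16. ] [40.3 40.2] 81.8 bg z 0.0049
trafo n 370 med [ 0.6821 -0.0709  0.043 ] zmax 0.052 rect [686.  -71.8] [48.5 39.6] 81.1 bg z 0.0053
trafo n 342 med [ 0.6833 -0.0711  0.0437] zmax 0.052 rect [686.2 -71.9] [48.4 39.3] 79.9 bg z 0.0053
cap_small n 150 med [0.5799 0.0258 0.0355] zmax 0.043 rect [580.2  26.1] [28.7 26.7] 1.8 bg z 0.0047
cap_small n 143 med [0.5803 0.0259 0.0356] zmax 0.043 rect [580.2  26.1] [28.7 26.7] 1.6 bg z 0.0047
strip n 189 med [ 0.5754 -0.0735  0.0157] zmax 0.024 rect [575.9 -74.1] [57.4 22.2] 88.4 bg z 0.0051
strip n 9 med [ 0.5744 -0.0797  0.0225] zmax 0.024 rect [574.3 -74. ] [18.1 56.4] 0.9 bg z 0.0051
heatsink n 203 med [0.4641 0.0179 0.033 ] zmax 0.037 rect [462.6  17.8] [49.5 39.8] 76.0 bg z 0.0049
heatsink n 160 med [0.4635 0.018  0.0338] zmax 0.037 rect [462.7  18.2] [48.7 39.8] 76.0 bg z 0.0049
choke n 296 med [ 0.4688 -0.0738  0.0287] zmax 0.034 rect [468.6 -73.3] [44.1 46.5] 1.7 bg z 0.0048
choke n 288 med [ 0.4686 -0.0738  0.0288] zmax 0.034 rect [468.6 -73.3] [44.  46.5] 1.7 bg z 0.0048
tray3 n 995 med [0.4741 0.2684 0.0181] zmax 0.024 rect [469.1 259.2] [242.1 115.1] 17.2 bg z 0.0024
tray2 n 633 med [ 0.4867 -0.2798  0.0182] zmax 0.024 rect [ 482.6 -278.3] [140.2 115.5] 13.5 bg z 0.0029
meter n 2691 med [ 0.7138 -0.2653  0.0373] zmax 0.051 rect [ 717.5 -269. ] [ 82.9 166.5] 19.3 bg z 0.0034
box n 1085 med [0.7157 0.2915 0.0269] zmax 0.033 rect [717.8 292.8] [90.2 58.5] 82.9 bg z 0.0039
(560, 796, 3)
```

View pics/crop1.png

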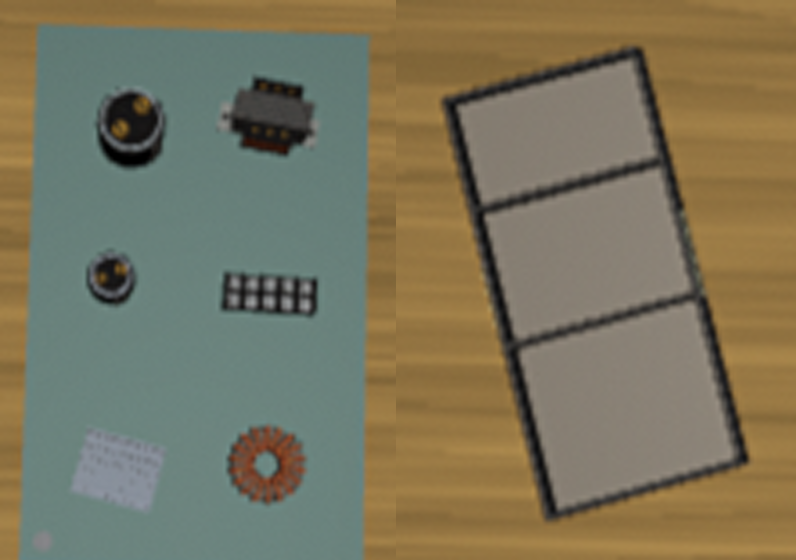

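The crop confirms the copper ring at (344,233) as the choke. The finned block lies at (303,236). tray3's widest compartment is nearest the robot and its narrowest is farthest.

Measured sizes and heights match the given ones. Next I'll fit the tray poses from their corners and build a helper that works out moves.

```bash
cat >> h.py <<'E'
# parts: x,y,jaw angle(deg); trays: x,y,yaw
def go(x,y,z,jaw):
    s=bot.read_state();R=np.array(s["tcp_rot"]);p=np.array(s["position"])
    d=R.T@(np.array([x,y,z])-p)*1000;a=np.degrees(np.arctan2(R[1,1],R[0,1]))
    r=np.radians((a-jaw+90)%180-90)
    print("t %.2f shift %s roll %.3f rows>=%d"%(s["time_s"],np.round(d,1),r,max(np.ceil(np.linalg.norm(d)/50),np.ceil(abs(np.degrees(r))/8.59))),"op %.3f"%s["opening"],"pos",np.round(p,4),"jaw %.1f"%a)
E
python3 - <<'E'
from h import *
for n,cs,L in (("t3",[(156.75,185),(206,172),(232.75,275.25),(183,289.75)],(242,112)),("t2",[(403,206),(452,195),(465,255),(416,265)],(140,112))):
    c=np.array([pix2w("top",u,.018) for u in cs])[:,:2]
    r=cv2.minAreaRect((c*1000).astype(np.float32));print(n,np.round(c,3).tolist(),c.mean(0),r,
      np.degrees(np.arctan2(*( (c[0]+c[1]-c[2]-c[3])[::-1]))))
d=np.load("pics/top0.npy");W=world("top",d)
# tray plan extents along candidate yaw from depth cloud
for n,(u0,v0,u1,v1) in dict(t3=(150,165,240,295),t2=(396,190,472,270)).items():
    w=W[v0:v1,u0:u1].reshape(-1,3);g=w[w[:,2]>.012]
    c=(g[:,:2]).mean(0);print(n,c)
go(.4686,-.0735,.10,-76.5)
E
```

```text
t3 [[0.565, 0.345], [0.597, 0.238], [0.37, 0.167], [0.336, 0.274]] [0.46707296 0.25606181] ((467.2738037109375, 255.93251037597656), (238.98439025878906, 112.3190689086914), 17.356374740600586) 17.268217186425296
t2 [[0.533, -0.207], [0.561, -0.319], [0.427, -0.347], [0.402, -0.237]] [ 0.48070248 -0.27780438] ((481.5141906738281, -277.9986877441406), (137.2386474609375, 115.18069458007812), 12.649985313415527) 12.339823847958446
t3 [0.47222108 0.24841648]
t2 [ 0.48109585 -0.26966728]
t 0.10 shift [ 399.8 -369.2  122.5] roll 0.176 rows>=12 op 1.001 pos [ 0.25   -0.5721  0.2217] jaw -66.4
```

```bash
python3 -m inch '[[87,33,-31,10,0.02],[87,67,-62,20,0.04],[87,100,-92,31,0.06],[87,133,-123,41,0.08],[87,167,-154,51,0.1],[87,200,-185,61,0.12],[87,233,-215,71,0.14],[87,267,-246,82,0.176]]' && python3 - <<'E'
from h import *
go(.4686,-.0735,.10,-76.5)
E
```

```text
time_s: 0.9
position: [0.3967, -0.2381, 0.1399]
tcp_rot: [[0.973, 0.232, -0.0], [0.232, -0.973, 0.002], [0.0, -0.002, -1.0]]
force: [0.7, 0.1, 0.5]
opening: 1.0
t 0.90 shift [ 108.1 -143.4   40.2] roll -0.002 rows>=4 op 1.000 pos [ 0.3967 -0.2381  0.1399] jaw -76.6
```

Moves match the plan, so I'll go above the choke and check with the wrist camera.

```bash
python3 -m inch '[[70,27,-36,10,0],[70,54,-72,20,0],[70,81,-108,30,0],[70,108,-143,40,0],[70,108,-143,40,0],[70,108,-143,40,0]]' && python3 - <<'E'
from h import *
p,d=vision.capture("wrist");cv2.imwrite("pics/w1.png",p[:,:,::-1])
go(.4686,-.0735,.007,-76.5)
E
```

```text
time_s: 1.5
position: [0.4684, -0.0729, 0.0998]
tcp_rot: [[0.972, 0.235, -0.001], [0.235, -0.972, 0.002], [-0.001, -0.002, -1.0]]
force: [-0.3, -1.0, -0.4]
opening: 0.808
t 1.55 shift [ 0.3 -0.3 93. ] roll -0.001 rows>=2 op 0.806 pos [ 0.4684 -0.074   0.1   ] jaw -76.5
```

View pics/w1.png

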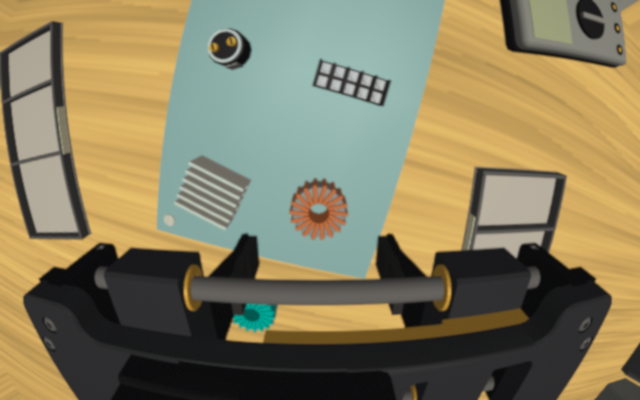

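The choke, at (319,209) in the wrist view, is centred between the fingers at (248,255) and (390,255). I'll descend and grip.

```bash
python3 -m inch '[[70,0,0,40,0],[70,0,0,75,0],[70,0,0,93,0],[70,0,0,93,0],[30,0,0,93,0],[30,0,0,93,0],[30,0,0,93,0],[30,0,0,93,0]]' && python3 -m inch '[[30,0,0,0,0],[30,0,0,0,0],[30,0,0,-30,0],[30,0,0,-80,0],[30,0,0,-80,0]]' && python3 - <<'E'
from h import *
c,s=np.cos(np.radians(13)),np.sin(np.radians(13))
print("choke");go(.482-.029*c,-.278-.029*s,.09,-77)
E
```

```text
time_s: 2.35
position: [0.4689, -0.0742, 0.0081]
tcp_rot: [[0.973, 0.233, 0.001], [0.233, -0.973, 0.001], [0.001, -0.001, -1.0]]
force: [-0.6, -1.3, 4.6]
opening: 0.546
time_s: 2.85
position: [0.4722, -0.0753, 0.0924]
tcp_rot: [[0.972, 0.233, 0.011], [0.233, -0.972, -0.003], [0.01, 0.006, -1.0]]
force: [1.1, 0.1, -1.4]
opening: 0.546
choke
t 2.85 shift [-66.7 199.1   2.9] roll 0.008 rows>=5 op 0.546 pos [ 0.4722 -0.0753  0.0924] jaw -76.5
```

```bash
python3 -m inch '[[30,-13,40,0,0],[30,-27,80,0,0],[30,-40,120,0,0],[30,-53,160,0,0],[30,-67,199,0,0],[30,-67,199,0,0],[30,-67,199,0,0]]' && python3 - <<'E'
from h import *
c,s=np.cos(np.radians(13)),np.sin(np.radians(13))
print("choke");go(.482-.029*c,-.278-.029*s,.010,-77)
p,d=vision.capture("wrist");cv2.imwrite("pics/w2.png",p[:,:,::-1])
E
```

```text
time_s: 3.55
position: [0.4525, -0.2848, 0.0919]
tcp_rot: [[0.973, 0.231, 0.01], [0.231, -0.973, -0.002], [0.009, 0.004, -1.0]]
force: [0.4, 0.6, -1.4]
opening: 0.544
choke
t 3.55 shift [ 0.6 -0.2 81.9] roll 0.006 rows>=2 op 0.544 pos [ 0.4525 -0.2848  0.0919] jaw -76.7
```

View pics/w2.png

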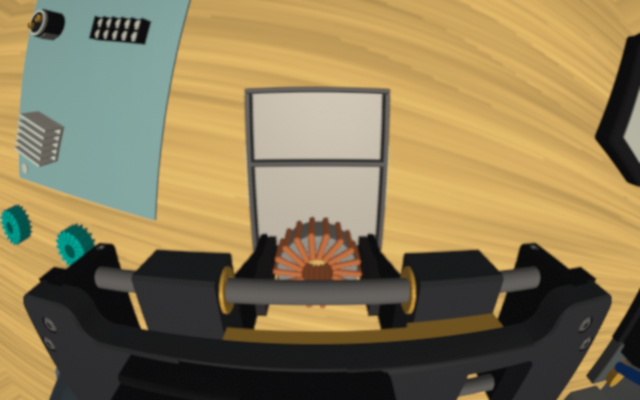

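The held choke at (317,255) is laterally in line with tray2, whose divider is at row 162. I'll lower it and release.

```bash
python3 -m inch '[[30,0,0,40,0],[30,0,0,70,0],[30,0,0,82,0],[30,0,0,82,0],[30,0,0,82,0],[62,0,0,82,0],[62,0,0,82,0],[62,0,0,82,0]]' && python3 -m inch '[[62,0,0,0,0],[62,0,0,-30,0],[62,0,0,-80,0],[62,0,0,-80,0]]' && python3 - <<'E'
from h import *
go(.5802,.026,.10,-80)
E
```

```text
time_s: 4.4
position: [0.4534, -0.2838, 0.0107]
tcp_rot: [[0.973, 0.232, 0.01], [0.232, -0.973, -0.002], [0.009, 0.004, -1.0]]
force: [0.4, 0.5, -0.5]
opening: 0.688
time_s: 4.8
position: [0.4557, -0.2865, 0.0959]
tcp_rot: [[0.972, 0.232, 0.019], [0.233, -0.973, -0.01], [0.016, 0.014, -1.0]]
force: [1.1, -1.3, 0.2]
opening: 0.709
t 4.80 shift [ 193.8 -275.    -4.9] roll 0.060 rows>=7 op 0.709 pos [ 0.4557 -0.2865  0.0959] jaw -76.6
```

A tilt of about 1° comes from reading the pose before the arm has settled. I'll let it settle with camera holds and check the choke from above at the same time.

```bash
python3 - <<'E'
from h import *
for i in range(5): p,d=vision.capture("top")
cv2.imwrite("pics/top1.png",p[:,:,::-1])
print(np.round(bot.read_state()["tcp_rot"],3).tolist())
go(.5802,.026,.10,-80)
E
```

```text
[[0.973, 0.232, 0.008], [0.232, -0.973, -0.0], [0.008, 0.002, -1.0]]
t 5.05 shift [ 196.7 -270.6   -9.4] roll 0.060 rows>=7 op 0.712 pos [ 0.4518 -0.2829  0.0896] jaw -76.6
```

```bash
python3 -m inch '[[55,28,-39,-2,0.01],[55,56,-78,-3,0.02],[55,84,-116,-4,0.03],[55,112,-155,-6,0.04],[55,140,-193,-7,0.06],[55,168,-232,-8,0.06],[55,197,-271,-10,0.06],[55,197,-271,-10,0.06]]' && python3 -m inch '[[55,0,0,0,0],[55,0,0,0,0],[55,0,0,0,0]]' && python3 - <<'E'
from h import *
for i in range(2):p,d=vision.capture("wrist")
cv2.imwrite("pics/w3.png",p[:,:,::-1])
print(np.round(bot.read_state()["tcp_rot"],3).tolist())
go(.5802,.026,.010,-80)
E
```

```text
time_s: 5.85
position: [0.5816, 0.032, 0.0993]
tcp_rot: [[0.984, 0.18, 0.008], [0.18, -0.984, 0.002], [0.008, -0.0, -1.0]]
force: [0.5, -0.5, 0.2]
opening: 0.63
time_s: 6.15
position: [0.5806, 0.0307, 0.0985]
tcp_rot: [[0.984, 0.178, 0.006], [0.178, -0.984, 0.002], [0.006, -0.0, -1.0]]
force: [0.4, 0.1, 0.3]
opening: 0.632
[[0.984, 0.178, 0.007], [0.178, -0.984, 0.001], [0.007, -0.0, -1.0]]
t 6.25 shift [-2.3  4.3 89. ] roll 0.004 rows>=2 op 0.634 pos [0.5811 0.0305 0.099 ] jaw -79.7
```

View pics/w3.png

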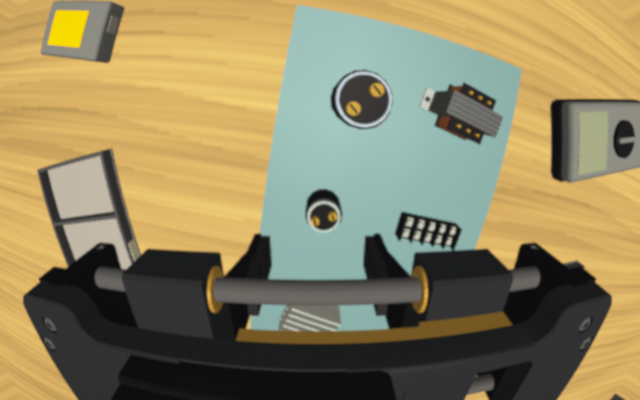

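The small can at (323,213) sits in the same place relative to the fingers as the choke did. I'll apply the 4 mm correction and grip.

```bash
python3 -m inch '[[55,-2,4,35,0],[55,-2,4,70,0],[55,-2,4,89,0],[55,-2,4,89,0],[15,-2,4,89,0],[15,-2,4,89,0],[15,-2,4,89,0],[15,-2,4,89,0]]' && python3 -m inch '[[15,0,0,0,0],[15,0,0,0,0],[15,0,0,-30,0],[15,0,0,-80,0],[15,0,0,-80,0],[15,0,0,-80,0],[15,0,0,-80,0]]' && python3 - <<'E'
from h import *
for i in range(2):vision.capture("top")
print(np.round(bot.read_state()["tcp_rot"],3).tolist())
c,s=np.cos(np.radians(13)),np.sin(np.radians(13))
go(.482+.039*c,-.278+.039*s,.09,-77)
E
```

```text
time_s: 7.05
position: [0.5812, 0.0263, 0.0112]
tcp_rot: [[0.984, 0.178, 0.009], [0.178, -0.984, 0.001], [0.01, 0.001, -1.0]]
force: [-0.5, -1.5, -0.3]
opening: 0.354
time_s: 7.75
position: [0.5795, 0.0264, 0.0905]
tcp_rot: [[0.984, 0.178, 0.008], [0.178, -0.984, 0.001], [0.008, -0.0, -1.0]]
force: [-0.2, 0.2, -1.2]
opening: 0.331
[[0.984, 0.178, 0.006], [0.178, -0.984, 0.002], [0.007, -0.0, -1.0]]
t 7.85 shift [-110.9  280.3   -1.1] roll -0.048 rows>=7 op 0.333 pos [0.5792 0.0264 0.0898] jaw -79.7
```

```bash
python3 -m inch '[[15,-16,40,0,-0.01],[15,-32,80,0,-0.02],[15,-48,120,0,-0.03],[15,-64,160,0,-0.05],[15,-80,200,0,-0.05],[15,-96,240,0,-0.05],[15,-111,280,0,-0.05],[15,-111,280,0,-0.05]]' && python3 -m inch '[[15,0,0,0,0],[15,0,0,0,0],[15,0,0,0,0]]' && python3 - <<'E'
from h import *
for i in range(2):p,d=vision.capture("wrist")
cv2.imwrite("pics/w4.png",p[:,:,::-1])
print(np.round(bot.read_state()["tcp_rot"],3).tolist())
c,s=np.cos(np.radians(13)),np.sin(np.radians(13))
go(.482+.039*c,-.278+.039*s,.012,-77)
E
```

```text
time_s: 8.65
position: [0.5194, -0.2749, 0.0878]
tcp_rot: [[0.975, 0.221, 0.007], [0.221, -0.975, -0.001], [0.007, 0.002, -1.0]]
force: [0.2, 0.1, -0.0]
opening: 0.334
time_s: 8.95
position: [0.5192, -0.2733, 0.0872]
tcp_rot: [[0.975, 0.223, 0.006], [0.223, -0.975, 0.001], [0.006, 0.001, -1.0]]
force: [-0.1, 0.3, -1.1]
opening: 0.332
[[0.975, 0.223, 0.007], [0.223, -0.975, -0.0], [0.006, 0.002, -1.0]]
t 9.05 shift [ 0.9 -4.1 75.6] roll -0.002 rows>=2 op 0.332 pos [ 0.5195 -0.2734  0.0876] jaw -77.1
```

View pics/w4.png

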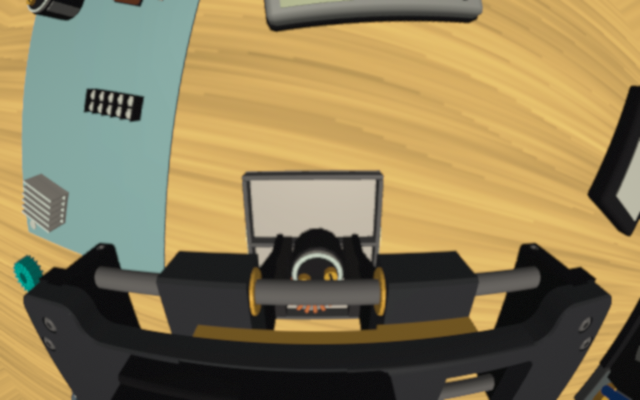

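The small can is held upright above tray2. The tray rim spans columns 245–381 with the far wall at row 177, and the choke is already in the near compartment. I'll lower it and release.

```bash
python3 -m inch '[[15,1,-4,40,0],[15,1,-4,65,0],[15,1,-4,75,0],[15,1,-4,75,0],[15,1,-4,75,0],[48,1,-4,75,0],[48,1,-4,75,0],[48,1,-4,75,0]]' && python3 -m inch '[[48,0,0,0,0],[48,0,0,-30,0],[48,0,0,-80,0],[48,0,0,-80,0],[48,0,0,-80,0],[48,0,0,-80,0]]' && python3 - <<'E'
from h import *
for i in range(2):vision.capture("top")
print(np.round(bot.read_state()["tcp_rot"],3).tolist())
go(.4627,.018,.10,-104)
E
```

```text
time_s: 9.85
position: [0.5205, -0.2695, 0.0132]
tcp_rot: [[0.975, 0.223, 0.008], [0.223, -0.975, -0.001], [0.007, 0.003, -1.0]]
force: [0.5, -0.2, 0.6]
opening: 0.509
time_s: 10.45
position: [0.5191, -0.269, 0.0926]
tcp_rot: [[0.975, 0.223, 0.006], [0.223, -0.975, 0.0], [0.006, 0.001, -1.0]]
force: [0.2, 0.6, -0.1]
opening: 0.552
[[0.975, 0.223, 0.005], [0.223, -0.975, 0.001], [0.005, 0.0, -1.0]]
t 10.55 shift [   9.2 -292.1   -8.2] roll 0.469 rows>=6 op 0.549 pos [ 0.5189 -0.2688  0.0918] jaw -77.1
```

```bash
python3 -m inch '[[72,1,-42,-2,0.08],[72,3,-84,-3,0.16],[72,4,-126,-4,0.24],[72,6,-168,-5,0.32],[72,7,-210,-6,0.4],[72,8,-252,-8,0.469],[72,9,-292,-8,0.469],[72,9,-292,-8,0.469]]' && python3 -m inch '[[68,0,0,0,0],[68,0,0,0,0],[68,0,0,0,0]]' && python3 - <<'E'
from h import *
for i in range(2):p,d=vision.capture("wrist")
cv2.imwrite("pics/w5.png",p[:,:,::-1])
print(np.round(bot.read_state()["tcp_rot"],3).tolist())
go(.4627,.018,.009,-104)
E
```

```text
time_s: 11.35
position: [0.4586, 0.0222, 0.0987]
tcp_rot: [[0.972, -0.236, -0.001], [-0.236, -0.972, 0.003], [-0.002, -0.003, -1.0]]
force: [0.1, -0.9, -0.3]
opening: 0.825
time_s: 11.65
position: [0.4591, 0.0212, 0.0984]
tcp_rot: [[0.971, -0.238, -0.001], [-0.238, -0.971, 0.003], [-0.002, -0.002, -1.0]]
force: [0.4, 0.3, -0.7]
opening: 0.786
[[0.971, -0.238, -0.001], [-0.238, -0.971, 0.003], [-0.002, -0.003, -1.0]]
t 11.75 shift [ 4.4  2.4 89.6] roll 0.004 rows>=2 op 0.783 pos [0.4591 0.0211 0.0986] jaw -103.8
```

View pics/w5.png

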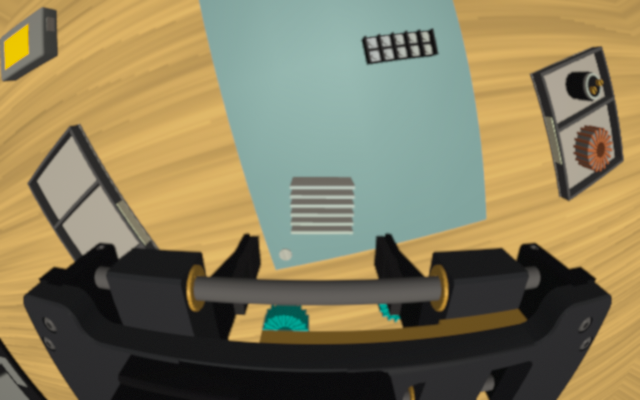

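The heat sink at (322,205) lies square to the jaws, with its fins running along the grip direction. tray2 holds both its parts. I'll grip it.

```bash
python3 -m inch '[[68,4,2,35,0],[68,4,2,70,0],[68,4,2,90,0],[68,4,2,90,0],[30,4,2,90,0],[30,4,2,90,0],[30,4,2,90,0],[30,4,2,90,0]]' && python3 -m inch '[[30,0,0,0,0],[30,0,0,0,0],[30,0,0,-30,0],[30,0,0,-80,0],[30,0,0,-80,0],[30,0,0,-80,0],[30,0,0,-80,0]]' && python3 - <<'E'
from h import *
for i in range(2):vision.capture("top")
print(np.round(bot.read_state()["tcp_rot"],3).tolist())
c,s=np.cos(np.radians(17.2)),np.sin(np.radians(17.2))
go(.469+.016*c,.258+.016*s,.09,-72.8)
E
```

```text
time_s: 12.55
position: [0.4633, 0.0182, 0.0097]
tcp_rot: [[0.971, -0.238, 0.001], [-0.238, -0.971, 0.002], [0.001, -0.002, -1.0]]
force: [-0.6, -1.0, 3.9]
opening: 0.573
time_s: 13.25
position: [0.4623, 0.0182, 0.089]
tcp_rot: [[0.971, -0.238, -0.0], [-0.238, -0.971, 0.003], [-0.001, -0.002, -1.0]]
force: [0.5, 0.1, -1.9]
opening: 0.573
[[0.971, -0.238, -0.002], [-0.238, -0.971, 0.003], [-0.002, -0.002, -1.0]]
t 13.35 shift [ -36.6 -242.8   -0.9] roll -0.540 rows>=5 op 0.570 pos [0.4621 0.0182 0.0885] jaw -103.8
```

```bash
python3 -m inch '[[30,-6,-40,0,-0.1],[30,-12,-80,0,-0.2],[30,-18,-120,0,-0.3],[30,-24,-160,0,-0.4],[30,-30,-200,0,-0.5],[30,-36,-243,0,-0.54],[30,-37,-243,0,-0.54],[30,-37,-243,0,-0.54]]' && python3 -m inch '[[30,0,0,0,0],[30,0,0,0,0],[30,0,0,0,0]]' && python3 - <<'E'
from h import *
for i in range(2):p,d=vision.capture("wrist")
cv2.imwrite("pics/w6.png",p[:,:,::-1])
print(np.round(bot.read_state()["tcp_rot"],3).tolist())
c,s=np.cos(np.radians(17.2)),np.sin(np.radians(17.2))
go(.469+.016*c,.258+.016*s,.0105,-72.8)
E
```

```text
time_s: 14.15
position: [0.4825, 0.2636, 0.0876]
tcp_rot: [[0.955, 0.298, -0.005], [0.298, -0.955, 0.002], [-0.004, -0.003, -1.0]]
force: [0.1, -0.2, -1.6]
opening: 0.573
time_s: 14.45
position: [0.4823, 0.2624, 0.0872]
tcp_rot: [[0.955, 0.296, -0.006], [0.296, -0.955, 0.001], [-0.005, -0.003, -1.0]]
force: [0.8, -0.3, -1.2]
opening: 0.573
[[0.955, 0.296, -0.005], [0.296, -0.955, 0.002], [-0.005, -0.003, -1.0]]
t 14.55 shift [ 1.9  0.7 77. ] roll 0.000 rows>=2 op 0.570 pos [0.4826 0.2627 0.0875] jaw -72.8
```

View pics/w6.png

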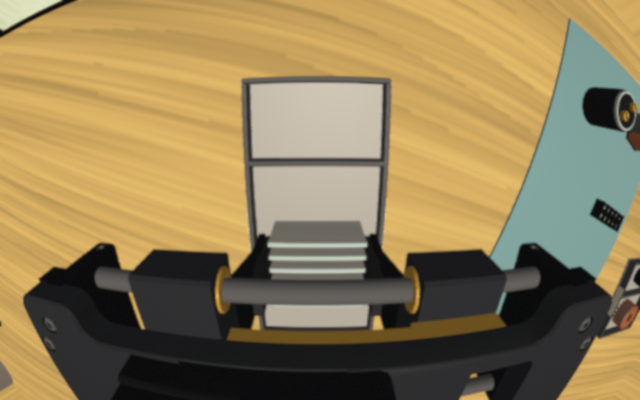

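The heat sink is square over tray3's middle compartment, with the divider at row 160. I'll lower it and release.

```bash
python3 -m inch '[[30,2,1,40,0],[30,2,1,65,0],[30,2,1,77,0],[30,2,1,77,0],[30,2,1,77,0],[60,2,1,77,0],[60,2,1,77,0],[60,2,1,77,0]]' && python3 -m inch '[[60,0,0,0,0],[60,0,0,-30,0],[60,0,0,-100,0],[60,0,0,-110,0],[60,0,0,-110,0],[60,0,0,-110,0]]' && python3 - <<'E'
from h import *
for i in range(2):vision.capture("top")
print(np.round(bot.read_state()["tcp_rot"],3).tolist())
go(.6743,.016,.13,-73)
E
```

```text
time_s: 15.35
position: [0.4848, 0.2626, 0.0111]
tcp_rot: [[0.955, 0.296, -0.004], [0.296, -0.955, 0.002], [-0.003, -0.003, -1.0]]
force: [0.0, -0.4, 0.1]
opening: 0.675
time_s: 15.95
position: [0.4854, 0.2625, 0.1218]
tcp_rot: [[0.955, 0.296, -0.002], [0.296, -0.955, 0.002], [-0.002, -0.003, -1.0]]
force: [0.3, -0.4, 0.3]
opening: 0.692
[[0.955, 0.296, -0.007], [0.296, -0.955, 0.001], [-0.006, -0.003, -1.0]]
t 16.05 shift [108.7 291.3 -11.5] roll 0.004 rows>=7 op 0.687 pos [0.4841 0.262  0.12  ] jaw -72.8
```

```bash
python3 -m inch '[[56,15,42,-2,0],[56,31,84,-3,0],[56,47,126,-5,0],[56,62,168,-6,0],[56,78,210,-8,0],[56,94,252,-10,0],[56,109,291,-11,0],[56,109,291,-11,0]]' && python3 -m inch '[[56,0,0,0,0],[56,0,0,0,0],[56,0,0,0,0]]' && python3 - <<'E'
from h import *
for i in range(2):p,d=vision.capture("wrist")
cv2.imwrite("pics/w7.png",p[:,:,::-1])
print(np.round(bot.read_state()["tcp_rot"],3).tolist())
go(.6743,.016,.022,-73)
E
```

```text
time_s: 16.85
position: [0.6778, 0.0108, 0.1275]
tcp_rot: [[0.957, 0.291, -0.005], [0.291, -0.957, -0.001], [-0.005, -0.001, -1.0]]
force: [-0.2, 0.5, -0.1]
opening: 0.643
time_s: 17.15
position: [0.6763, 0.0121, 0.1264]
tcp_rot: [[0.956, 0.292, -0.007], [0.292, -0.956, -0.0], [-0.007, -0.002, -1.0]]
force: [-1.4, 1.1, -0.5]
opening: 0.648
[[0.956, 0.292, -0.006], [0.292, -0.956, -0.0], [-0.006, -0.001, -1.0]]
t 17.25 shift [ -0.7  -4.2 105.2] roll -0.000 rows>=3 op 0.647 pos [0.6768 0.0122 0.1272] jaw -73.0
```

View pics/w7.png

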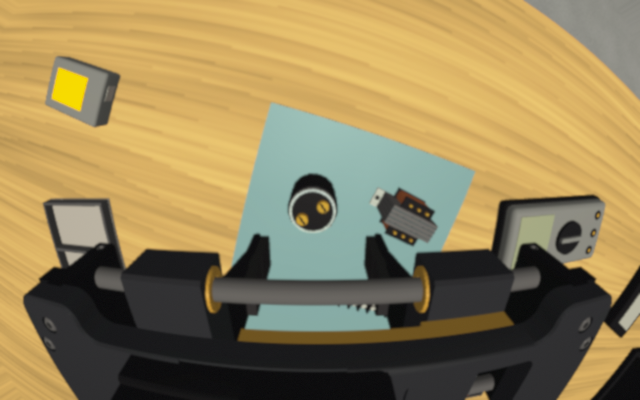

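The large can at (312,205) is about 4 mm to the left, as computed. The right finger clears the transformer foot at (376,198). I'll descend and grip.

```bash
python3 -m inch '[[56,-1,-4,35,0],[56,-1,-4,70,0],[56,-1,-4,105,0],[56,-1,-4,105,0],[56,-1,-4,105,0],[25,-1,-4,105,0],[25,-1,-4,105,0],[25,-1,-4,105,0]]' && python3 -m inch '[[25,0,0,0,0],[25,0,0,0,0],[25,0,0,-30,0],[25,0,0,-70,0],[25,0,0,-70,0],[25,0,0,-70,0],[25,0,0,-70,0]]' && python3 - <<'E'
from h import *
for i in range(2):vision.capture("top")
print(np.round(bot.read_state()["tcp_rot"],3).tolist())
c,s=np.cos(np.radians(17.2)),np.sin(np.radians(17.2))
go(.469+.087*c,.258+.087*s,.095,-72.8)
E
```

```text
time_s: 18.05
position: [0.6755, 0.0156, 0.0244]
tcp_rot: [[0.956, 0.292, -0.002], [0.292, -0.956, -0.001], [-0.002, 0.0, -1.0]]
force: [-0.7, 0.5, 4.0]
opening: 0.472
time_s: 18.75
position: [0.6744, 0.0158, 0.0933]
tcp_rot: [[0.956, 0.292, -0.005], [0.292, -0.956, -0.0], [-0.005, -0.001, -1.0]]
force: [0.3, -0.4, -0.4]
opening: 0.473
[[0.956, 0.292, -0.006], [0.292, -0.956, -0.0], [-0.005, -0.001, -1.0]]
t 18.85 shift [ -38.5 -291.9   -1.7] roll -0.004 rows>=6 op 0.471 pos [0.6743 0.0158 0.0927] jaw -73.0
```

```bash
python3 -m inch '[[25,-5,-42,0,0],[25,-11,-84,0,0],[25,-16,-126,0,0],[25,-22,-168,0,0],[25,-27,-210,0,0],[25,-33,-252,0,0],[25,-38,-292,0,0],[25,-38,-292,0,0]]' && python3 -m inch '[[25,0,0,0,0],[25,0,0,0,0],[25,0,0,0,0]]' && python3 - <<'E'
from h import *
for i in range(2):p,d=vision.capture("wrist")
cv2.imwrite("pics/w8.png",p[:,:,::-1])
print(np.round(bot.read_state()["tcp_rot"],3).tolist())
c,s=np.cos(np.radians(17.2)),np.sin(np.radians(17.2))
go(.469+.087*c,.258+.087*s,.026,-72.8)
E
```

```text
time_s: 19.65
position: [0.5486, 0.2882, 0.0919]
tcp_rot: [[0.955, 0.298, -0.01], [0.298, -0.955, -0.0], [-0.01, -0.003, -1.0]]
force: [0.3, -0.4, -0.6]
opening: 0.472
time_s: 19.95
position: [0.549, 0.287, 0.0914]
tcp_rot: [[0.955, 0.296, -0.011], [0.296, -0.955, -0.0], [-0.01, -0.003, -1.0]]
force: [-0.1, 0.5, -0.6]
opening: 0.477
[[0.955, 0.296, -0.01], [0.296, -0.955, -0.0], [-0.01, -0.003, -1.0]]
t 20.05 shift [ 2.4  4.2 65.6] roll 0.000 rows>=2 op 0.473 pos [0.5492 0.287  0.0917] jaw -72.8
```

View pics/w8.png

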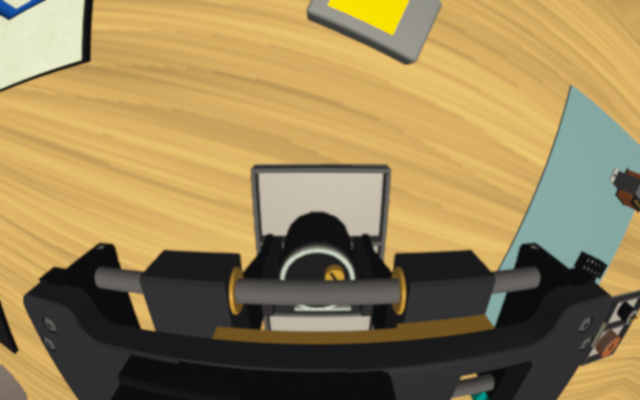

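The large can at (318,270) is over the far compartment, where the tray spans columns 253–389. I'll apply the small correction, lower it and release.

```bash
python3 -m inch '[[25,2,4,30,0],[25,2,4,55,0],[25,2,4,66,0],[25,2,4,66,0],[25,2,4,66,0],[56,2,4,66,0],[56,2,4,66,0],[56,2,4,66,0]]' && python3 -m inch '[[56,0,0,0,0],[56,0,0,-30,0],[56,0,0,-90,0],[56,0,0,-100,0],[56,0,0,-100,0],[56,0,0,-100,0]]' && python3 - <<'E'
from h import *
for i in range(2):vision.capture("top")
print(np.round(bot.read_state()["tcp_rot"],3).tolist())
go(.686,-.0718,.13,-99.5)
E
```

```text
time_s: 20.85
position: [0.552, 0.2839, 0.0262]
tcp_rot: [[0.955, 0.296, -0.009], [0.296, -0.955, 0.0], [-0.009, -0.003, -1.0]]
force: [0.4, 0.8, -0.1]
opening: 0.623
time_s: 21.45
position: [0.5527, 0.2839, 0.1264]
tcp_rot: [[0.955, 0.296, -0.009], [0.296, -0.955, 0.0], [-0.008, -0.003, -1.0]]
force: [-0.6, -0.1, -0.3]
opening: 0.642
[[0.955, 0.296, -0.012], [0.296, -0.955, -0.001], [-0.012, -0.003, -1.0]]
t 21.55 shift [ 23.1 379.1  -6.6] roll 0.466 rows>=8 op 0.648 pos [0.5516 0.2835 0.1248] jaw -72.8
```

```bash
python3 -m inch '[[70,2,45,-1,0.06],[70,5,90,-2,0.12],[70,8,135,-2,0.18],[70,11,180,-3,0.24],[70,14,225,-4,0.3],[70,17,270,-5,0.36],[70,20,320,-6,0.42],[70,23,360,-6,0.466]]' && python3 -m inch '[[70,0,0,0,0],[70,0,0,0,0],[70,0,0,0,0]]' && python3 - <<'E'
from h import *
for i in range(2):p,d=vision.capture("wrist")
cv2.imwrite("pics/w9.png",p[:,:,::-1])
print(np.round(bot.read_state()["tcp_rot"],3).tolist())
go(.686,-.0718,.13,-99.5)
E
```

```text
time_s: 22.35
position: [0.68, -0.0562, 0.1273]
tcp_rot: [[0.986, -0.168, -0.015], [-0.168, -0.986, -0.0], [-0.015, 0.003, -1.0]]
force: [0.2, -0.0, 0.2]
opening: 0.802
time_s: 22.65
position: [0.6784, -0.0549, 0.1257]
tcp_rot: [[0.986, -0.167, -0.019], [-0.167, -0.986, 0.001], [-0.019, 0.002, -1.0]]
force: [-0.1, -0.2, 0.3]
opening: 0.806
[[0.986, -0.166, -0.017], [-0.166, -0.986, 0.0], [-0.017, 0.003, -1.0]]
t 22.75 shift [ 9.8 16.1 -3.5] roll -0.001 rows>=1 op 0.810 pos [ 0.679  -0.0543  0.1266] jaw -99.5
```

View pics/w9.png

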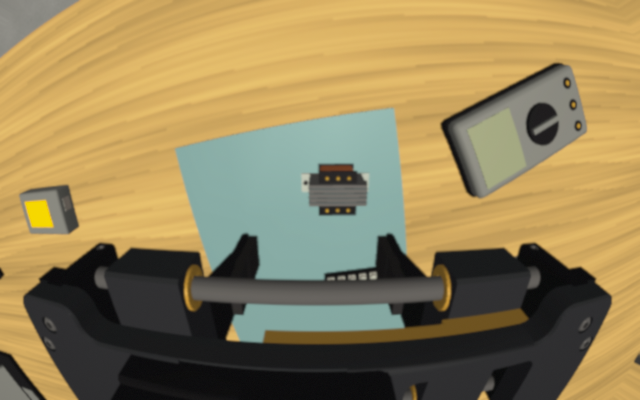

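The transformer core at (338,187) is parallel to the jaws, and the large can is gone from beside it. I'll shift, settle and re-measure.

```bash
python3 -m inch '[[72,10,16,0,0],[72,10,16,30,0],[72,10,16,45,0],[72,10,16,45,0],[72,10,16,45,0],[72,10,16,45,0]]' && python3 - <<'E'
from h import *
for i in range(2):vision.capture("top")
print(np.round(bot.read_state()["tcp_rot"],3).tolist())
go(.686,-.0718,.017,-99.5)
E
```

```text
time_s: 23.35
position: [0.6862, -0.0718, 0.0825]
tcp_rot: [[0.986, -0.166, -0.015], [-0.166, -0.986, -0.0], [-0.015, 0.003, -1.0]]
force: [0.0, 0.9, 0.7]
opening: 0.825
[[0.986, -0.166, -0.015], [-0.166, -0.986, -0.0], [-0.015, 0.003, -1.0]]
t 23.45 shift [ 0.7 -0.2 65.8] roll -0.001 rows>=2 op 0.829 pos [ 0.6862 -0.0718  0.0828] jaw -99.5
```

```bash
python3 -m inch '[[72,1,0,35,0],[72,1,0,66,0],[72,1,0,66,0],[72,1,0,66,0],[30,1,0,66,0],[30,1,0,66,0],[30,1,0,66,0],[30,1,0,66,0]]' && python3 -m inch '[[30,0,0,0,0],[30,0,0,0,0],[30,0,0,-20,0],[30,0,0,-50,0],[30,0,0,-70,0],[30,0,0,-70,0],[30,0,0,-70,0],[30,0,0,-70,0]]' && python3 - <<'E'
from h import *
for i in range(2):p,d=vision.capture("wrist")
cv2.imwrite("pics/w10.png",p[:,:,::-1])
print(np.round(bot.read_state()["tcp_rot"],3).tolist())
c,s=np.cos(np.radians(17.2)),np.sin(np.radians(17.2))
go(.469-.071*c,.258-.071*s,.087,-72.8)
E
```

```text
time_s: 24.25
position: [0.6868, -0.0727, 0.018]
tcp_rot: [[0.986, -0.165, -0.013], [-0.165, -0.986, -0.002], [-0.013, 0.004, -1.0]]
force: [-0.2, -3.2, 2.4]
opening: 0.549
time_s: 25.05
position: [0.6861, -0.072, 0.0858]
tcp_rot: [[0.986, -0.165, -0.017], [-0.165, -0.986, -0.001], [-0.017, 0.004, -1.0]]
force: [-0.2, 0.8, -3.8]
opening: 0.55
[[0.986, -0.165, -0.017], [-0.165, -0.986, -0.001], [-0.017, 0.004, -1.0]]
t 25.15 shift [-332.3 -257.8    3.5] roll -0.466 rows>=9 op 0.548 pos [ 0.6864 -0.0722  0.0859] jaw -99.5
```

View pics/w10.png

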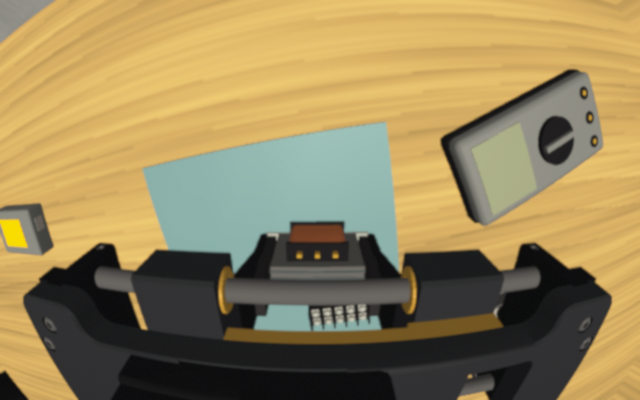

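The transformer is held square and its opening reads 48 mm, which matches the core. I'll carry it to tray3's wide compartment.

```bash
python3 -m inch '[[30,-36,-28,0,-0.05],[30,-72,-56,0,-0.1],[30,-108,-84,0,-0.15],[30,-144,-112,0,-0.2],[30,-180,-140,0,-0.25],[30,-216,-168,0,-0.3],[30,-252,-196,0,-0.36],[30,-288,-224,0,-0.42]]' && python3 -m inch '[[30,0,0,0,0],[30,0,0,0,0],[30,0,0,0,0]]' && python3 - <<'E'
from h import *
for i in range(2):vision.capture("top")
print(np.round(bot.read_state()["tcp_rot"],3).tolist())
c,s=np.cos(np.radians(17.2)),np.sin(np.radians(17.2))
go(.469-.071*c,.258-.071*s,.087,-72.8)
E
```

```text
time_s: 25.95
position: [0.438, 0.1973, 0.0894]
tcp_rot: [[0.967, 0.253, -0.018], [0.253, -0.967, -0.001], [-0.017, -0.004, -1.0]]
force: [-0.3, 0.3, -2.9]
opening: 0.549
time_s: 26.25
position: [0.4395, 0.1971, 0.0894]
tcp_rot: [[0.967, 0.253, -0.016], [0.253, -0.968, -0.001], [-0.015, -0.003, -1.0]]
force: [0.9, 0.0, -2.5]
opening: 0.548
[[0.968, 0.251, -0.016], [0.251, -0.968, -0.001], [-0.016, -0.003, -1.0]]
t 26.35 shift [-27.1 -48.7   3. ] roll -0.046 rows>=2 op 0.550 pos [0.4397 0.1966 0.0894] jaw -75.4
```

```bash
python3 -m inch '[[30,-14,-24,0,-0.02],[30,-27,-49,3,-0.046],[30,-27,-49,3,-0.046],[30,-27,-49,3,-0.046],[30,-27,-49,3,-0.046]]' && python3 - <<'E'
from h import *
for i in range(2):p,d=vision.capture("wrist")
cv2.imwrite("pics/w11.png",p[:,:,::-1])
print(np.round(bot.read_state()["tcp_rot"],3).tolist())
c,s=np.cos(np.radians(17.2)),np.sin(np.radians(17.2))
go(.469-.071*c,.258-.071*s,.019,-72.8)
E
```

```text
time_s: 26.85
position: [0.4029, 0.2368, 0.0871]
tcp_rot: [[0.956, 0.294, -0.014], [0.294, -0.956, -0.0], [-0.014, -0.004, -1.0]]
force: [0.4, 0.2, -3.4]
opening: 0.547
[[0.956, 0.294, -0.015], [0.294, -0.956, -0.0], [-0.014, -0.004, -1.0]]
t 26.95 shift [-0.3 -0.4 68.1] roll -0.002 rows>=2 op 0.549 pos [0.4026 0.2367 0.0871] jaw -72.9
```

View pics/w11.png

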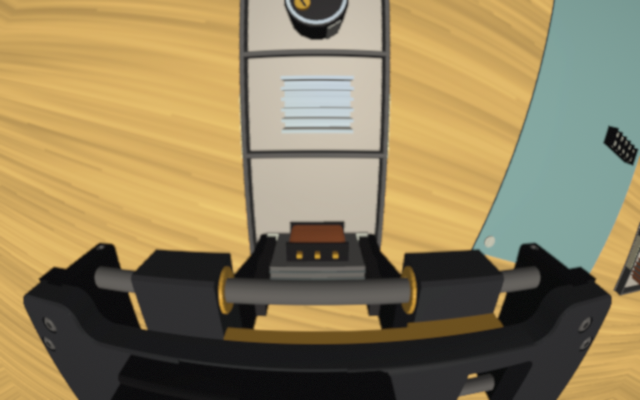

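The heat sink at (317,103) and the can at (317,15) sit well in their compartments, and the transformer is lined up over the wide one. I'll lower it and release.

```bash
python3 -m inch '[[30,0,0,30,0],[30,0,0,55,0],[30,0,0,68,0],[30,0,0,68,0],[30,0,0,68,0],[60,0,0,68,0],[60,0,0,68,0],[60,0,0,68,0]]' && python3 -m inch '[[60,0,0,0,0],[60,0,0,-30,0],[60,0,0,-90,0],[60,0,0,-120,0],[60,0,0,-120,0],[60,0,0,-120,0]]' && python3 -m inch '[[60,0,50,0,0],[60,0,100,0,0],[60,0,150,0,0],[60,0,200,0,0],[60,0,250,0,0],[60,0,250,0,0]]' && python3 - <<'E'
from h import *
p,d=vision.capture("top");cv2.imwrite("pics/top2.png",p[:,:,::-1]);W=world("top",d)
def rel(n,t,yaw,loc,hw,zmin):
    c,s=np.cos(np.radians(yaw)),np.sin(np.radians(yaw));R=np.array([[c,s],[-s,c]])
    q=(W[...,:2]-t)@R.T;m=(d>0)&(abs(q[...,0]-loc)<hw)&(abs(q[...,1])<.05)&(W[...,2]>zmin)
    r=cv2.minAreaRect((q[m]*1000).astype(np.float32));print(n,m.sum(),np.round(r[0],1),np.round(r[1],1),round(r[2],1),"ztop",np.percentile(W[...,2][m],[50,90]).round(4))
t3=np.array([.469,.258]);t2=np.array([.482,-.278])
rel("trafo",t3,17.2,-.071,.044,.024);rel("hs",t3,17.2,.016,.035,.024);rel("capL",t3,17.2,.087,.028,.024)
rel("choke",t2,13,-.029,.035,.022);rel("capS",t2,13,.039,.025,.022)
for n,(u0,v0,u1,v1),z in (("strip",(326,174,364,198),.012),("meter",(385,92,478,160),.012),("box",(156,98,214,140),.012)):
    w=W[v0:v1,u0:u1].reshape(-1,3);g=w[w[:,2]>z];print(n,np.round(cv2.minAreaRect((g[:,:2]*1000).astype(np.float32))[0],1))
a=cv2.resize(p[160:300,145:245],None,fx=4,fy=4);b=cv2.resize(p[185:275,390:485],None,fx=4,fy=4)
b=cv2.copyMakeBorder(b,0,200,0,0,cv2.BORDER_CONSTANT);cv2.imwrite("pics/fin.png",np.hstack([a,b])[:,:,::-1])
E
```

```text
time_s: 27.75
position: [0.4021, 0.2368, 0.0197]
tcp_rot: [[0.956, 0.294, -0.013], [0.294, -0.956, 0.0], [-0.013, -0.004, -1.0]]
force: [0.1, 0.1, -0.1]
opening: 0.673
time_s: 28.35
position: [0.4041, 0.237, 0.1407]
tcp_rot: [[0.956, 0.294, -0.011], [0.294, -0.956, 0.001], [-0.01, -0.004, -1.0]]
force: [0.4, 0.0, -0.5]
opening: 0.692
time_s: 28.95
position: [0.4802, -0.0077, 0.1383]
tcp_rot: [[0.958, 0.287, -0.009], [0.287, -0.958, -0.001], [-0.009, -0.002, -1.0]]
force: [0.5, -0.1, 1.5]
opening: 0.69
trafo 367 [-70.5  -1.5] [38.6 48.8] 0.1 ztop [0.0437 0.0472]
hs 224 [15.7 -1. ] [40.5 50.7] 1.0 ztop [0.0333 0.0359]
capL 347 [85.9 -1.1] [40.8 39.3] 75.3 ztop [0.0531 0.0568]
choke 314 [-29.1   2.1] [45.4 45.7] 2.1 ztop [0.0291 0.0316]
capS 152 [40.6  1. ] [26.4 29.1] 79.3 ztop [0.0353 0.039 ]
strip [519.2 -41.7]
meter [ 633.8 -147.2]
box [618.2 160.8]
```

View pics/fin.png

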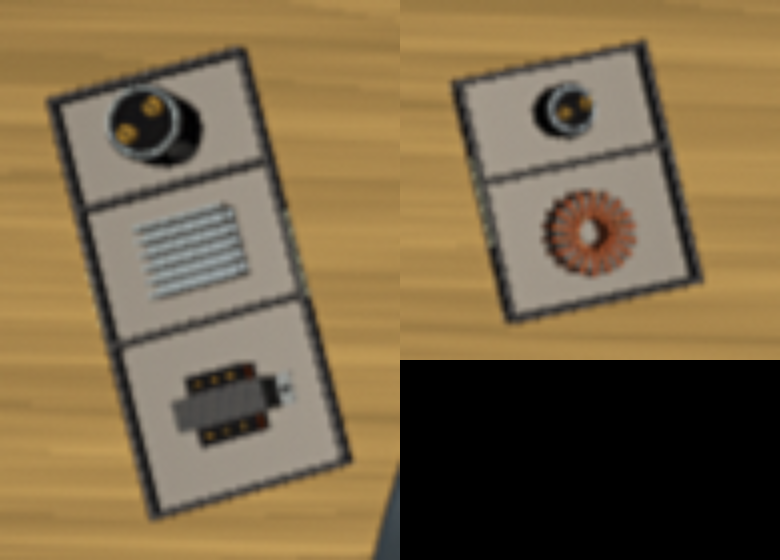

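All five parts are within 2 mm of their compartment centres, with top heights as expected for parts on the floor. My bystander check missed the filter for empty depth pixels, so I'll redo it, then hand in.

```bash
python3 - <<'E'
from h import *
p,d=vision.capture("top");W=world("top",d)
for n,(u0,v0,u1,v1) in (("strip",(326,174,364,198)),("meter",(385,92,478,160)),("box",(156,98,214,140))):
    w=W[v0:v1,u0:u1].reshape(-1,3);g=w[(d[v0:v1,u0:u1].ravel()>0)&(w[:,2]>.012)&(w[:,2]<.06)];print(n,len(g),np.round(cv2.minAreaRect((g[:,:2]*1000).astype(np.float32))[0],1),np.median(g,0).round(4))
s=bot.read_state();print(s["time_s"],s["force"]);print(bot.hand_in())
E
```

```text
strip 153 [577.2 -74.1] [ 0.5791 -0.0757  0.0151]
meter 2706 [ 717.9 -268.9] [ 0.7138 -0.2654  0.0373]
box 1088 [718.1 293.1] [0.7159 0.2913 0.027 ]
29.05 [-1.13045707  0.22460101  0.20091366]
the job is handed in; nothing more can be done
None
```

I put all five parts in their assigned compartments and handed the job in at about 29 s of the 115 s allowed; no verdict is reported back.

- **Placement:** In the last top-camera check every part's centre was within about 2.1 mm of its compartment centre. The top heights matched upright parts sitting on the tray floor.
- **Bystanders:** The terminal strip, multimeter and adapter box all measured within 2 mm of where they started. The strip was seen with fewer depth points than at the start (153 against 189).
- **Checks that disagreed:** My first bystander check gave false positions because it included empty depth readings. I repeated it with those filtered out before handing in.
- **Tool tilt:** The tool tilted by up to about 1° during the moves, and I left that uncorrected. All five parts still looked upright in the final picture.

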